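# Work the stuck hotplate knob off its spindle for washing

## Robot

A 6-joint arm with a two-finger parallel gripper is mounted at the origin on the work surface. World frame = base frame: x ahead of the robot, y to its left, z up, the work surface at z = 0. Lengths are in m, angles in rad, forces in N, time in s.
With the tool pointing down it reaches from about 0.25 to 0.725 m from the base axis. Payload 4 kg.
Tool frame: the origin (TCP) lies midway between the tips of the shut fingers; the grasp point (between the pads) lies 19 mm behind it; z points along the fingers, y is the direction in which the jaws open and shut (so a half turn about z gives the same grasp; the last joint's range is limited). The gripper opens to 85 mm and grips with 20 to 120 N. Pads are 22 mm wide; open, the fingers measure 114 mm over their backs; the gripper's body (76 mm by 85 mm) begins 54 mm behind the grasp point. The pads swing forward as they close: fully open they stand 13 mm farther back than shut.
Start: joints at [1.162, 0.241, 0.005, 1.335, 0, 1.571], TCP at [0.199, 0.459, 0.231] pointing down, gripper open.
Joint ranges: [-2.72, 2.72], [-1.05, 1.87], [-1.09, 1.28], [-1.99, 2.15], [-1.42, 1.44], [-3.14, 3.14]. Speed limits (rad/s): [2.79, 2.79, 3.14, 3.14, 3.14, 3.14].

## Interface

Orientations are given as a rotation vector (axis times angle).
In Python, from rig import * gives the robot as it stands.
- The arm moves only by the shell command python3 -m jog 'ROWS' [OPENING] [FORCE]. ROWS is JSON, one flat list of numbers, 4 for each row, row after row: the shift along the tool's x, y, z in mm, then the turn about the tool's z in rad. In form: [dx, dy, dz, spin, dx, dy, dz, spin, ...]. A call has 1 to 5 rows; each row is the pose to reach, as a shift and turn from the pose commanded when the call began, along the tool's axes at that moment; what a row does not reach only later rows make up. A row lasts 1/10 s, in which the tool goes at most 50 mm and 8.59 degrees, less where a joint would pass 70% of its speed; a pose out of reach is approached as far as the arm can. A call with a gripper value outside its range is refused whole. OPENING is the finger opening in mm, from 0 to 85.4, set as the call begins (- or left out, the last holds). The fingers move at their own pace and stop on an object; FORCE is the grip in N (left out, the last holds). Time passes only in rows, so rows that repeat a pose let the fingers close. It gives the time, the measured TCP pose, the force and the opening at its end, in the units of the state.
- get_state(): the state, without advancing time (a new reading comes with each control period).
- camera(name): name is "scene" or "top"; returns the picture (384x512x3 uint8, blue, green, red); there is no depth.
- camera_params(name): a dict with "fx", "fy", "cx", "cy" (pixels), "extrinsics" (4x4, takes a point from world to camera coordinates). Camera axes: x right, y down, z forward; pixel columns grow to the right and rows downward; lengths in m; the calibration is good to about 2 mm. A picture is of the moment at which its call begins. camera_params takes no time and is no camera call.
- hand_in(): hands the job in, once; it reports no verdict.
The state is a dict: "time": time; "qpos": joint angles; "qvel": joint speeds; "effort": joint torques, N m; "eef_pos": TCP position; "tcp_rot": TCP orientation; "contact_force": force on the tool from outside, world axes, zero at the start; "wrist_torque": the same for the moment, N m; "width": finger opening in m.
Only numpy, scipy, OpenCV 4.12 (cv2) and the standard library are available. Lean on these libraries where they do the work, as an engineer would, in place of code of your own. Each camera call takes 0.05 s, during which the arm holds its last target.

## Task

Work the tight control knob off the hotplate's sloping front so it can be washed: pull on it while twisting it to and fro, first a good 20 degrees anticlockwise (seen facing the knob), then back clockwise to a good 20 degrees past where it began, so that it creeps out a few millimetres with each twist and only then comes off. Stand the knob gently in the blue tray, flat on its round skirt with the grip bar on top, let go, and leave everything else where it is.

Things in the scene. Friction and masses are not known exactly. Their poses are not given: they have to be found in the camera images.
- spindle: Steel spindle, 16 mm over its spring leaves, fixed, standing 17.5 mm out of the panel: the knob is free once 17 mm out. Origin on its axis in the panel surface, 59 mm above the table. z points out along the axis, leaning 38 degrees from vertical to the hotplate's front; x up the slope, y level. A straight pull takes about 15 to 25 N, far less in a twist; the knob stays where left on it.
- hotplate: White single-plate electric hotplate, fixed: 290 mm deep (x) x 250 mm wide (y) x 89 mm high, with an iron plate to 100 mm. Its sloping front panel with the knob looks towards the robot. Origin at the centre of its underside; the spindle stands 112 mm from it towards -x, in the middle of the width.
- knob_center (a point): Centre of the black knob, on its axis, 27 mm above its back. Loose, about 90 g, 54 mm tall: round skirt 64 mm across and 22 mm high, bored at the back, then a grip bar 56 long (x), 18 wide (y), 22 to 54 mm above the back. z points from back to bar top, x to the pointer end. At the start it is on the spindle, axes parallel to it, this point 28.5 mm out from the spindle's origin.
- knob_pointer (a point): Pointer end of the knob's grip bar: 28 mm from knob_center along the knob's x, marked on the bar's top by a white line. Seen facing the knob, anticlockwise moves it towards the spindle's +y.
- tray: Blue open tray for washing-up, fixed, 220 x 160 x 35 mm outside (x, y, z), walls 4 mm, floor about 5 mm thick. Origin at the centre of its underside on the table, z up. It is either left or right of the hotplate; a wooden chopping board lies in the other place.
- pan: Loose small red pan standing on the hotplate's iron plate, 120 mm in diameter at the rim, 40 mm high, its base 100 mm above the table. Origin at the centre of its underside. Leave it alone.
- mug: Loose cream mug, 84 mm in diameter, 90 mm high. Origin at the centre of its underside. Leave it alone.
- saucer_bowl: Loose green glass bowl, 110 mm across, 45 mm high. Origin at the centre of its underside. Leave it alone.
- spoon: Loose dark wooden spoon, 200 mm long, lying on the table near the robot. Leave it alone.
Mind the look-alikes: they are no part of the job. What is shaped like the part that bears knob_center but green or purple is not meant.

How it is judged:
By the outcome, as a careful person would: the job done as asked, in the order asked, and still so for the second after the job is handed in, with the robot touching nothing.
It also fails if it takes over 59 s, if anything falls off the work surface, if the arm or the gripper's body presses on something with over 40 N, if the wrist force passes 120 N, or if a joint passes its speed limit or range.

## Working session

There is one attempt and no reset: what is moved stays moved. The work goes in short steps, Python scripts to look and compute and a shell command to move; the robot and the scene stay as the last step left them, time stands still between calls to the robot, and variables do not carry over. Pictures are saved under pics/ and viewed, and the job is handed in when it is done.

```bash
mkdir -p pics; ls; python3 - <<'E'
from rig import *
import cv2
s=get_state();print(s)
for n in("scene","top"):
    cv2.imwrite(f"pics/{n}0.png",camera(n)); p=camera_params(n);print(n,p)
E
```

```text
pics
{'time': 0.0, 'qpos': array([1.16200358e+00, 2.41424029e-01, 3.74894179e-03, 1.33519111e+00,
       3.32446195e-05, 1.57078389e+00]), 'qvel': array([-0.00086711, -0.00075865,  0.00074207, -0.00052326,  0.00037236,
        0.00062926]), 'effort': array([ 1.10393932e-03, -3.72316682e+01,  2.52408046e+01,  1.68859115e-02,
        8.11737391e-05, -9.53868238e-06]), 'eef_pos': array([0.19849646, 0.45823867, 0.23041686]), 'tcp_rot': array([-0.63755705, -3.07575538,  0.00317259]), 'contact_force': array([ 0.09316306, -0.6834863 ,  0.57471525]), 'wrist_torque': array([-0.03453013,  0.02162578, -0.0705095 ]), 'width': 0.0854520815010505}
scene {'fx': 447.4905801222414, 'fy': 447.4905801222414, 'cx': 252.38261551109156, 'cy': 189.6140583202751, 'extrinsics': array([[-0.5799689 ,  0.81462342,  0.00497553,  0.28275276],
       [ 0.45599811,  0.32969564, -0.82665985, -0.15855867],
       [-0.67505689, -0.47716817, -0.56267996,  1.78196607],
       [ 0.        ,  0.        ,  0.        ,  1.        ]])}
top {'fx': 475.2670927416727, 'fy': 475.2670927416727, 'cx': 256.35599563930623, 'cy': 182.13349644335105, 'extrinsics': array([[-0.00723197, -0.99968048,  0.02422045, -0.01841175],
       [-0.98885828,  0.0035481 , -0.14881775,  0.5005559 ],
       [ 0.14868426, -0.02502684, -0.98856798,  1.28154084],
       [ 0.        ,  0.        ,  0.        ,  1.        ]])}
```

View pics/scene0.png

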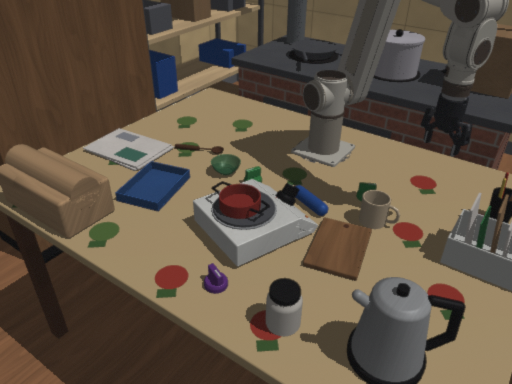

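View pics/top0.png

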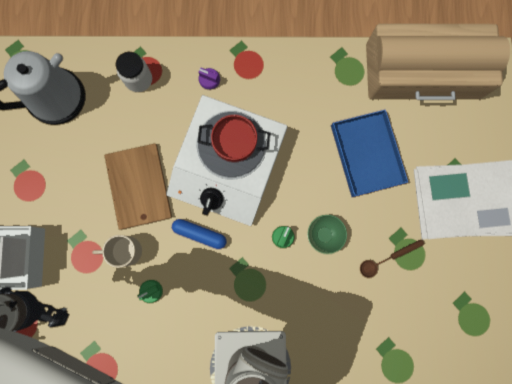

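The black knob on the panel is at top (211,199) and scene (289,193). The look-alikes are green at top (283,237) and (150,291), and purple at top (209,78). Only the black one sits on the hotplate's front, so I'll confirm it in crops.

```bash
python3 - <<'E'
import cv2,numpy as np
a=cv2.imread("pics/top0.png");b=cv2.imread("pics/scene0.png")
A=cv2.resize(a[85:265,150:310],None,fx=3.3,fy=3.3,interpolation=cv2.INTER_CUBIC)
cv2.imwrite("pics/c1.png",A)
A=cv2.resize(a[165:255,165:245],None,fx=6.5,fy=6.5,interpolation=cv2.INTER_CUBIC)
cv2.imwrite("pics/c2.png",np.clip(A.astype(float)*1.7,0,255).astype(np.uint8))
B=cv2.resize(b[165:265,190:340],None,fx=5,fy=5,interpolation=cv2.INTER_CUBIC)
cv2.imwrite("pics/c3.png",np.clip(B.astype(float)*1.5,0,255).astype(np.uint8))
E
```

```text
(no output)
```

View pics/c1.png

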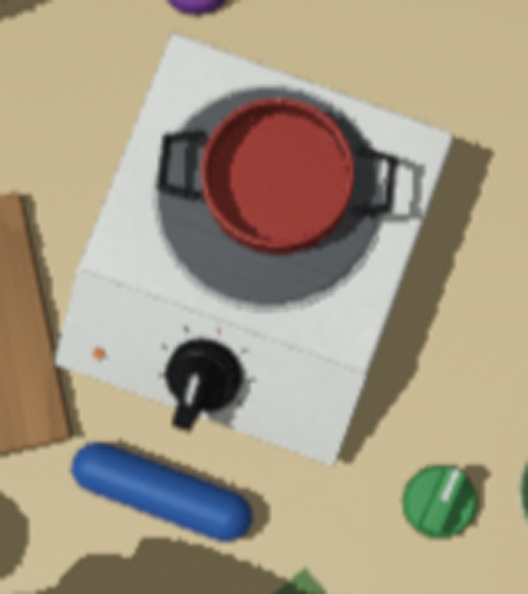

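View pics/c2.png

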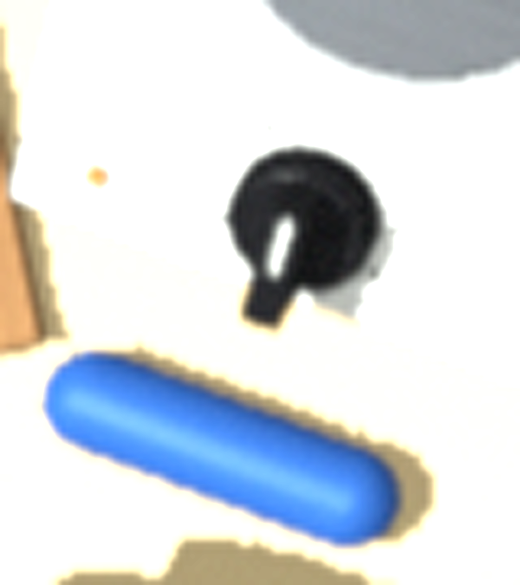

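View pics/c3.png

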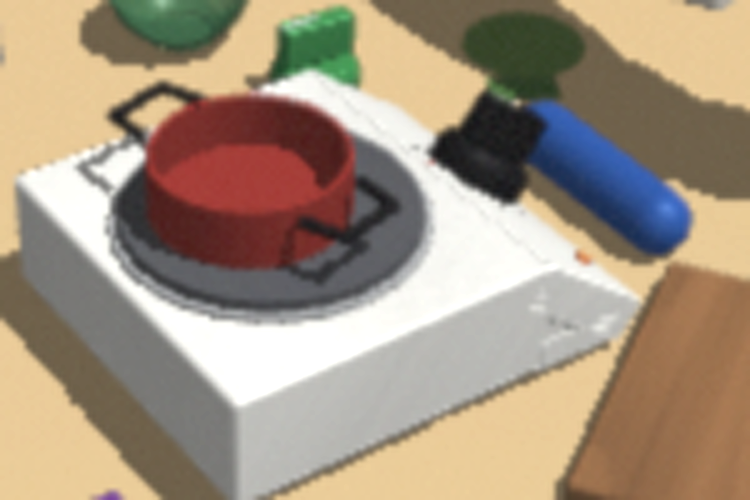

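The crops show the black knob on the hotplate's panel, its bar running towards the robot with a white line on top. A blue roll lies in front of the panel and is an obstacle. Next I'll fit the hotplate, tray and knob poses.

```bash
cat > h.py <<'E'
from rig import *
import numpy as np, cv2
from scipy.optimize import least_squares
from scipy.spatial.transform import Rotation as R
P={n:camera_params(n) for n in("scene","top")}
def proj(n,X):
    p=P[n];X=np.atleast_2d(X);c=X@p["extrinsics"][:3,:3].T+p["extrinsics"][:3,3]
    return np.c_[p["fx"]*c[:,0]/c[:,2]+p["cx"],p["fy"]*c[:,1]/c[:,2]+p["cy"]]
def Rz(a):return R.from_euler('z',a).as_matrix()
def cast(n,uv,z):
    p=P[n];E=p["extrinsics"];d=E[:3,:3].T@np.array([(uv[0]-p["cx"])/p["fx"],(uv[1]-p["cy"])/p["fy"],1]);o=-E[:3,:3].T@E[:3,3]
    return o+d*(z-o[2])/d[2]
E
python3 - <<'E'
from h import *
t=lambda u,v:(150+u/3.3-.35,85+v/3.3-.35); s=lambda u,v:(190+u/5-.4,165+v/5-.4)
obs=[("top",t(172,35),(145,125,89)),("top",t(452,135),(145,-125,89)),("top",t(55,363),(-145,125,33)),("top",t(335,465),(-145,-125,33)),
("top",t(80,270),(-73.6,125,89)),("top",t(365,372),(-73.6,-125,89)),
("scene",s(240,405),(145,125,89)),("scene",s(18,183),(145,-125,89)),("scene",s(548,265),(-73.6,125,89)),("scene",s(310,72),(-73.6,-125,89)),("scene",s(637,300),(-145,125,33))]
def f(p):
    return np.concatenate([(proj(n,Rz(p[2])@(np.array(X)/1000)+[p[0],p[1],0])[0]-uv) for n,uv,X in obs])
r=least_squares(f,[.5,0,-.3],loss='soft_l1');print(r.x,np.round(f(r.x).reshape(-1,2),1))
p=r.x
H=Rz(p[2]);o=H@[-.112,0,.059]+[p[0],p[1],0]
a=np.radians(38);z=H@[-np.sin(a),0,np.cos(a)];x=H@[np.cos(a),0,np.sin(a)];y=np.cross(z,x)
S=np.c_[x,y,z];print("spindle",o,"\n",S)
np.savez("pose.npz",p=p,o=o,S=S)
# knob overlay for candidates
for n,off,sc,src in(("top",(165,165),6.5,"top0"),("scene",(240,165),8,"scene0")):
    im=cv2.imread(f"pics/{src}.png");crop=im[off[1]:off[1]+90,off[0]:off[0]+80]
    ims=[]
    for ang in (180,165,0,-20):
        B=np.clip(cv2.resize(crop,None,fx=sc/2*1.,fy=sc/2)*2.,0,255).astype(np.uint8)
        k=Rz(np.radians(ang))
        th=np.linspace(0,2*np.pi,40)
        for zz in(0,22):
            c=np.c_[32*np.cos(th),32*np.sin(th),0*th+zz+1.5]/1000
            q=((proj(n,c@S.T+o)-off+.5)*sc/2);cv2.polylines(B,[q.astype(int)],True,(0,255,0),1)
        for zz in(22,54):
            c=np.array([[28,9,zz+1.5],[28,-9,zz+1.5],[-28,-9,zz+1.5],[-28,9,zz+1.5]])/1000@k.T
            q=((proj(n,c@S.T+o)-off+.5)*sc/2);cv2.polylines(B,[q.astype(int)],True,(0,0,255) if zz==54 else (255,0,255),1)
        ims.append(B)
    cv2.imwrite(f"pics/ov_{n}.png",np.vstack([np.hstack(ims[:2]),np.hstack(ims[2:])]))
# tray
E
```

```text
[ 0.56044202  0.06111758 -0.35179072] [[-0.3 -2.2]
 [ 1.  -2. ]
 [-0.2 -0.1]
 [ 0.1 -0.3]
 [-1.5  0.5]
 [ 0.4  1.3]
 [-0.9  0.4]
 [-1.6 -1.3]
 [ 2.1 -0.3]
 [ 0.2 -1.1]
 [ 1.5 -0.7]]
spindle [0.45530122 0.09971047 0.059     ] 
 [[ 7.39750747e-01  3.44579411e-01 -5.77956626e-01]
 [-2.71532281e-01  9.38757173e-01  2.12144268e-01]
 [ 6.15661475e-01 -2.77555756e-17  7.88010754e-01]]
```

View pics/ov_top.png

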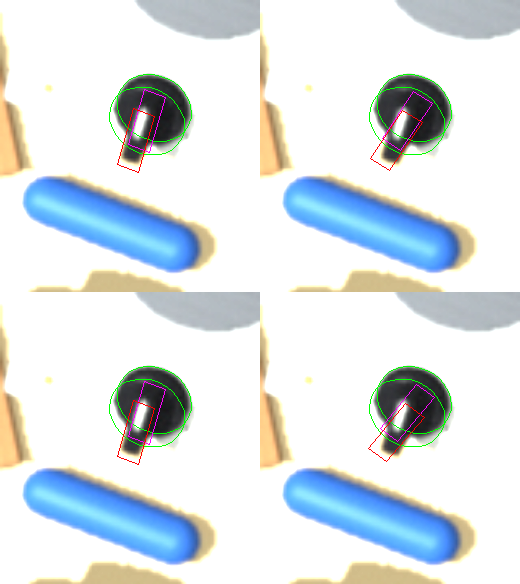

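View pics/ov_scene.png

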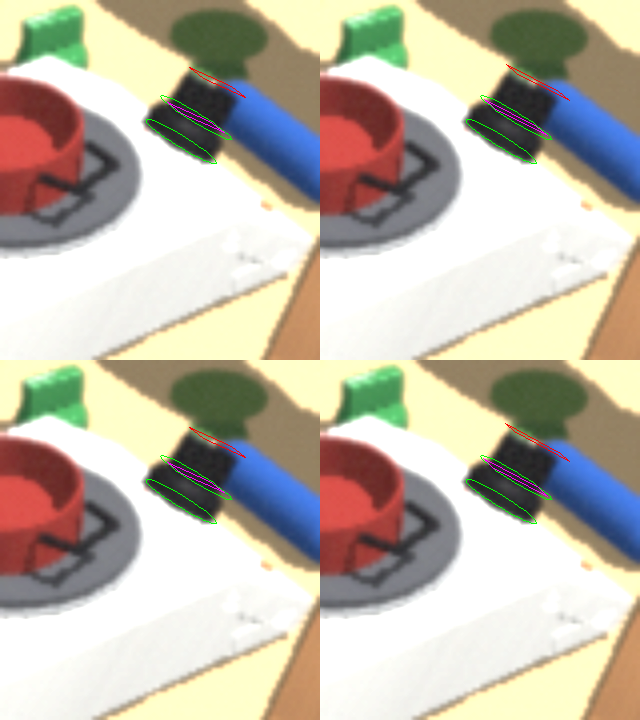

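```bash
cat > fit.py <<'E'
from h import *
from scipy.optimize import minimize
K=4
th=np.linspace(0,2*np.pi,48,endpoint=False)
cyl=np.vstack([np.c_[32*np.cos(th),32*np.sin(th),0*th+z] for z in(0,22)])/1000
bar=np.array([[a,b,c] for a in(-28,28) for b in(-9,9) for c in(22,54)])/1000
def render(n,Rm,t,off,wh):
    m=np.zeros((wh[1]*K,wh[0]*K),np.uint8)
    for part in(cyl,bar):
        q=(proj(n,part@Rm.T+t)-off+.5)*K
        cv2.fillConvexPoly(m,cv2.convexHull(np.round(q*16).astype(np.int32)),255,shift=4)
    return m>0
E
python3 - <<'E'
from fit import *
d=np.load("pose.npz");p0=d["p"]
masks={}
for n,off,wh in(("top",(190,180),(40,40)),("scene",(272,180),(32,30))):
    im=cv2.imread(f"pics/{n}0.png")[off[1]:off[1]+wh[1],off[0]:off[0]+wh[0]]
    im=cv2.resize(im,None,fx=K,fy=K,interpolation=cv2.INTER_CUBIC)
    m=(im.max(2)<62).astype(np.uint8)
    if n=="top":
        w=cv2.morphologyEx(m,cv2.MORPH_CLOSE,np.ones((17,17)));m=w
    nn,l,st,_=cv2.connectedComponentsWithStats(m);k=1+np.argmax(st[1:,4]);m=(l==k)
    masks[n]=(m,off,wh);print(n,m.sum())
a=np.radians(38)
def frame(q):
    H=Rz(q[2]);z=H@[-np.sin(a),0,np.cos(a)];x=H@[np.cos(a),0,np.sin(a)];return np.c_[x,np.cross(z,x),z],np.array([q[0],q[1],.059])
def cost(v,names=("top","scene")):
    q=np.array([v[0],v[1],v[2]/10]);S,o=frame(q);c=0
    for n in names:
        m,off,wh=masks[n];r=render(n,S,o+S[:,2]*.0015,off,wh);c+=1-(r&m).sum()/(r|m).sum()
    return c
v0=[d["o"][0],d["o"][1],p0[2]*10]
sim=lambda v:np.array([v]+[[v[i]+(.008 if i<2 else .6)*(i==j) for i in range(3)] for j in range(3)])
for names in(("top","scene"),("top",),("scene",)):
    r=minimize(cost,v0,args=(names,),method='Nelder-Mead',options=dict(initial_simplex=sim(v0)));print(names,r.x,r.fun,cost(r.x,("top",)),cost(r.x,("scene",)))
    if len(names)==2: R0=r.x
S,o=frame([R0[0],R0[1],R0[2]/10])
out=[]
for n in masks:
    m,off,wh=masks[n];r=render(n,S,o+S[:,2]*.0015,off,wh)
    im=cv2.imread(f"pics/{n}0.png")[off[1]:off[1]+wh[1],off[0]:off[0]+wh[0]];im=cv2.resize(im,None,fx=K,fy=K,interpolation=cv2.INTER_CUBIC);im=np.clip(im*1.6,0,255).astype(np.uint8)
    for mm,c in((r,(0,255,0)),(m,(0,0,255))):
        cs,_=cv2.findContours(mm.astype(np.uint8),0,1);cv2.drawContours(im,cs,-1,c,1)
    im=cv2.copyMakeBorder(im,0,160-im.shape[0],0,160-im.shape[1],0);out.append(im)
cv2.imwrite("pics/fit.png",cv2.resize(np.hstack(out),None,fx=2.4,fy=2.4))
# offset of knob vs hotplate-fit
print(d["o"])
E
```

```text
top 6627
scene 6290
('top', 'scene') [ 0.4575182   0.09996553 -3.29242911] 0.5264471391638015 0.2245494968406272 0.3018976423231743
('top',) [ 0.45870393  0.1003234  -3.86071847] 0.22291275797373356 0.22291275797373356 0.3103350770535841
('scene',) [ 0.45934687  0.10151515 -2.23971332] 0.29210992907801414 0.23047330380041964 0.29210992907801414
[0.45530122 0.09971047 0.059     ]
```

View pics/fit.png

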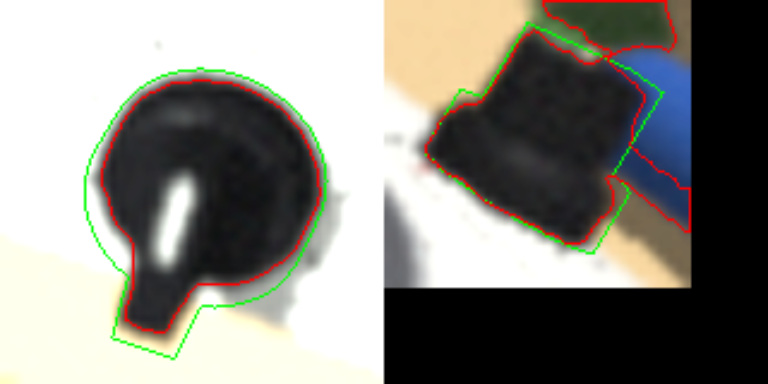

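```bash
cat >> h.py <<'E'
O=np.array([.4575,.0995,.059]);YAW=-.345
_a=np.radians(38);_H=Rz(YAW);ZS=_H@[-np.sin(_a),0,np.cos(_a)];XS=_H@[np.cos(_a),0,np.sin(_a)];YS=np.cross(ZS,XS);SM=np.c_[XS,YS,ZS];XH=_H[:,0]
def pt(x,y,h):return O+SM@(np.array([x,y,h])/1000)
def go(target,yaw_y=None,s=None):
    """shift mm in tool axes to target TCP; spin so that tool y is along world yaw (mod pi)"""
    s=s or get_state();T=R.from_rotvec(s["tcp_rot"]).as_matrix()
    d=T.T@(np.array(target)-s["eef_pos"])*1000
    sp=None
    if yaw_y is not None:
        v=T.T@[np.cos(yaw_y),np.sin(yaw_y),0];sp=np.arctan2(-v[0],v[1]);sp=(sp+np.pi/2)%np.pi-np.pi/2
    return np.round(d,1),None if sp is None else round(sp,3)
E
python3 - <<'E'
from h import *
c=[cast("top",q,.035) for q in((332,127),(388,112),(407,181),(355,195))]
print(np.round(c,3),np.mean(c,0))
e=c[0]-c[3];print(np.degrees(np.arctan2(e[1],e[0])),np.linalg.norm(e),np.linalg.norm(c[0]-c[1]))
s=get_state();T=R.from_rotvec(s["tcp_rot"]).as_matrix();print(np.round(T,3))
t=pt(-6,0,34+1.5);print("target",t)
print(go(t+[0,0,.09],YAW+np.pi/2))
E
```

```text
[[ 0.659 -0.237  0.035]
 [ 0.703 -0.4    0.035]
 [ 0.503 -0.444  0.035]
 [ 0.464 -0.296  0.035]] [ 0.58184753 -0.3441795   0.035     ]
16.644417397734806 0.20342517680388714 0.16835919494816998
[[-0.918  0.397 -0.001]
 [ 0.397  0.918 -0.002]
 [-0.    -0.002 -1.   ]]
target [0.43248241 0.10849064 0.08328041]
(array([-353.7, -227.8,   57.7]), np.float64(-0.064))
```

```bash
python3 - <<'E'
import cv2
a=cv2.imread("pics/top0.png")
cv2.imwrite("pics/c4.png",cv2.resize(a[100:205,320:415],None,fx=5.5,fy=5.5,interpolation=cv2.INTER_CUBIC))
E
```

```text
(no output)
```

View pics/c4.png

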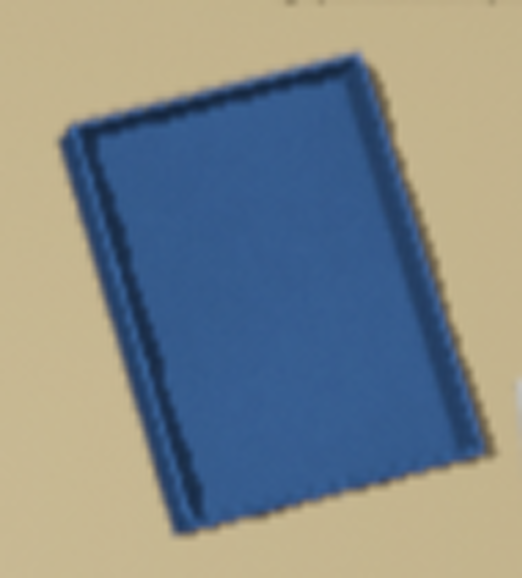

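The tray corners in this crop give a centre of about (0.58,-0.345), with the long axis about 17° off x. Now I'll move above the knob and narrow the jaws.

```bash
python3 -m jog '[-50,-32,0,-0.03,-100,-64,0,-0.06,-150,-96,0,-0.06,-200,-128,0,-0.06,-250,-160,0,-0.06]' 45 40; python3 -m jog '[-40,-30,0,0,-80,-60,20,0,-104,-67,40,0,-104,-67,40,0,-104,-67,40,0]'; python3 - <<'E'
from h import *
s=get_state();print(s["qpos"],s["contact_force"],go(pt(-6,0,35.5),YAW+np.pi/2))
cv2.imwrite("pics/s1.png",camera("scene"));cv2.imwrite("pics/t1.png",camera("top"))
E
```

```text
time: 0.6
eef_pos: [0.3388, 0.2496, 0.231]
tcp_rot: [-0.544, -3.094, 0.001]
contact_force: [0.3, -0.8, 0.1]
width: 0.0449
time: 1.1
eef_pos: [0.4127, 0.1523, 0.1905]
tcp_rot: [-0.547, -3.091, 0.001]
contact_force: [-0.3, 0.1, -0.3]
width: 0.0452
[ 3.53247382e-01  1.48074866e-01 -2.19413135e-01  1.20592180e+00
  4.65592432e-04  7.03846072e-01] [-0.29091835  0.11960446 -0.29983007] (array([-33.9, -34.2, 107.2]), np.float64(-0.006))
```

```bash
python3 -m jog '[-17,-17,20,-0.006,-34,-34,50,-0.006,-34,-34,50,-0.006]';  python3 - <<'E'
from h import *
s=get_state();print(s["qpos"],go(pt(-6,0,35.5),YAW+np.pi/2))
for n,(u,v,w,h) in(("scene",(250,130,90,90)),("top",(160,150,100,100))):
    im=camera(n)[v:v+h,u:u+w];cv2.imwrite(f"pics/{n}2.png",np.clip(cv2.resize(im,None,fx=5.5,fy=5.5,interpolation=cv2.INTER_CUBIC)*1.5,0,255).astype(np.uint8))
E
```

```text
time: 1.5
eef_pos: [0.4316, 0.1085, 0.139]
tcp_rot: [-0.536, -3.091, 0.004]
contact_force: [-0.7, -0.0, -0.5]
width: 0.0449
[ 2.46598902e-01  2.02939109e-01 -2.95248288e-01  1.07762077e+00
 -5.64981099e-04  5.89707577e-01] (array([-1. ,  0.5, 55.7]), np.float64(0.002))
```

View pics/scene2.png

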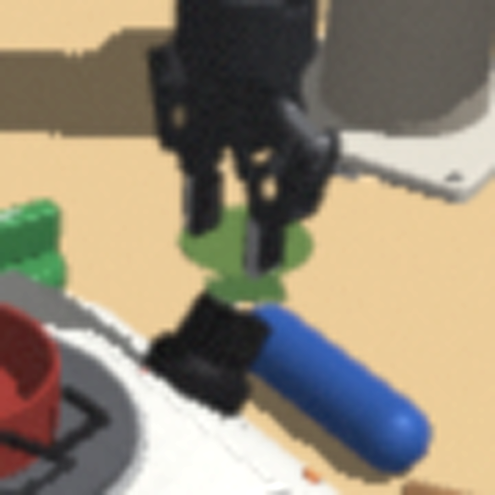

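View pics/top2.png

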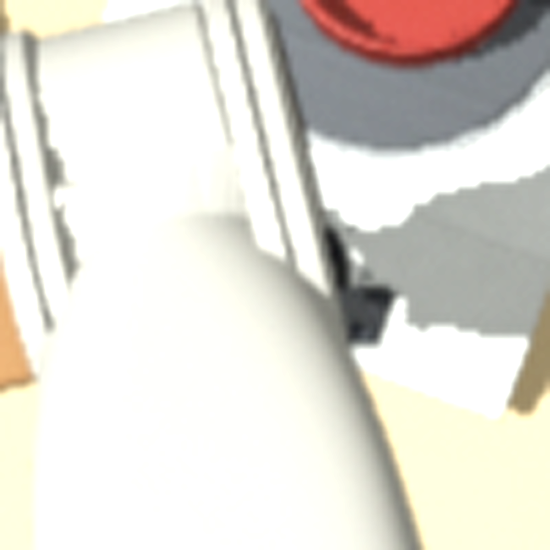

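The scene crop shows the jaws straddling the bar, with the tips at (205,230) and (262,270) and the bar top at (205-270,293-318). I'll descend.

```bash
python3 -m jog '[0,0,20,0,-1,0,40,0,-1,0,50,0,-1,0,50,0]';python3 -m jog '[0,0,4,0,0,0,6,0,0,0,6,0]';  python3 - <<'E'
from h import *
s=get_state();print(go(pt(-6,0,35.5),YAW+np.pi/2))
for n,(u,v,w,h) in(("scene",(250,130,90,90)),):
    im=camera(n)[v:v+h,u:u+w];cv2.imwrite(f"pics/{n}3.png",np.clip(cv2.resize(im,None,fx=6.5,fy=6.5,interpolation=cv2.INTER_CUBIC)*1.8,0,255).astype(np.uint8))
E
```

```text
time: 2.0
eef_pos: [0.4338, 0.1099, 0.0912]
tcp_rot: [-0.533, -3.095, 0.0]
contact_force: [-1.2, -0.4, -0.1]
width: 0.045
time: 2.3
eef_pos: [0.4349, 0.1092, 0.0858]
tcp_rot: [0.535, 3.095, 0.001]
contact_force: [-0.1, -0.0, 2.1]
width: 0.045
(array([ 2. , -1.5,  2.5]), np.float64(0.002))
```

View pics/scene3.png

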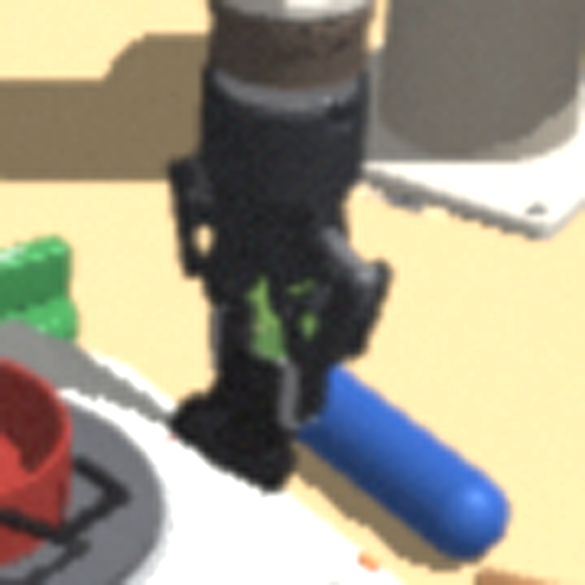

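The near finger lies beside the bar with its tip at (295,420), above the skirt. I'll close gently.

```bash
python3 -m jog '[0,0,0,0,0,0,0,0,0,0,0,0]' 22 20; python3 -m jog '[0,0,0,0,0,0,0,0]' 8 20; python3 -m jog '[0,0,0,0]'; python3 -m jog '[0,0,0,0]'
```

```text
time: 2.65
eef_pos: [0.4346, 0.109, 0.0854]
tcp_rot: [0.536, 3.095, 0.0]
contact_force: [-0.9, 0.0, -0.3]
width: 0.0224
time: 2.85
eef_pos: [0.4346, 0.1091, 0.0854]
tcp_rot: [0.536, 3.095, 0.0]
contact_force: [-0.4, 1.1, 1.6]
width: 0.0179
time: 2.95
eef_pos: [0.4346, 0.1091, 0.0855]
tcp_rot: [0.536, 3.095, 0.0]
contact_force: [-0.8, 1.0, 2.1]
width: 0.0176
time: 3.05
eef_pos: [0.4346, 0.1091, 0.0855]
tcp_rot: [0.536, 3.095, 0.0]
contact_force: [0.3, 0.0, 2.4]
width: 0.0175
```

Gripped centrally at 17.5 mm with almost no side load. First twist is anticlockwise (negative spin) with a small pull along the axis.

```bash
python3 -m jog '[0,0,0,0]' 8 50; python3 -m jog '[0.2,0,-0.3,-0.06,0.4,0,-0.6,-0.12,0.7,0,-0.9,-0.18,0.9,0,-1.2,-0.24,1.2,0,-1.5,-0.3]'; cat > look.py <<'E'
from h import *
import sys
s=get_state();print(np.round(s["wrist_torque"],2),np.round(SM.T@s["contact_force"],1),"tcp in spindle",np.round(SM.T@(s["eef_pos"]-O)*1000,1))
T=R.from_rotvec(s["tcp_rot"]).as_matrix();print("yaw rel",np.degrees(np.arctan2(T[1,1],T[0,1])-YAW-np.pi/2))
im=camera("scene")[165:235,262:342];cv2.imwrite(f"pics/{sys.argv[1]}.png",np.clip(cv2.resize(im,None,fx=8,fy=8,interpolation=cv2.INTER_CUBIC)*2.2,0,255).astype(np.uint8))
E
python3 look.py l1
```

```text
time: 3.15
eef_pos: [0.4346, 0.1091, 0.0855]
tcp_rot: [0.536, 3.095, 0.0]
contact_force: [-1.0, 0.7, 3.5]
width: 0.0171
time: 3.65
eef_pos: [0.4313, 0.1056, 0.0869]
tcp_rot: [-0.071, -3.137, 0.014]
contact_force: [-6.4, -9.5, 14.7]
width: 0.0172
[-2.87  1.6  -1.1 ] [  6.8 -11.1  13.3] tcp in spindle [-3.8 -3.1 38.4]
yaw rel 17.19140318718998
```

View pics/l1.png

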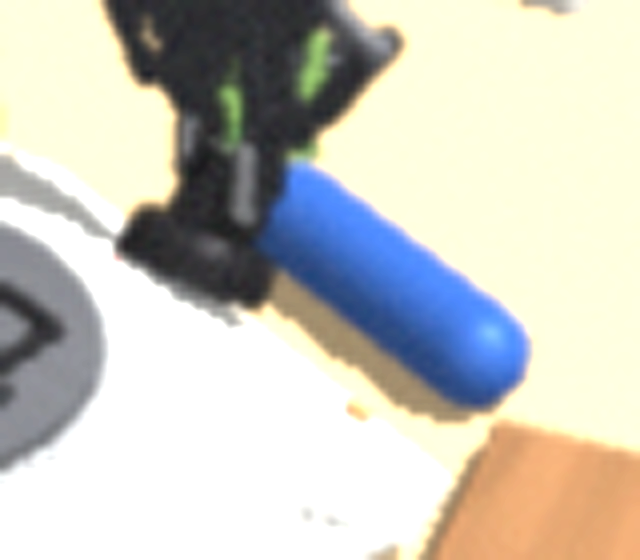

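```bash
python3 -m jog '[0.2,0.1,-0.3,-0.05,0.5,0.2,-0.6,-0.1,0.7,0.2,-0.9,-0.15,0.9,0.3,-1.2,-0.2,1.2,0.4,-1.6,-0.26]'; python3 look.py l2; python3 - <<'E'
from h import *
im=camera("top")[150:250,160:260];cv2.imwrite("pics/l2t.png",np.clip(cv2.resize(im,None,fx=5.5,fy=5.5,interpolation=cv2.INTER_CUBIC)*1.5,0,255).astype(np.uint8))
E
```

```text
time: 4.2
eef_pos: [0.4297, 0.1028, 0.0891]
tcp_rot: [0.332, -3.119, 0.025]
contact_force: [-8.8, -17.6, 20.3]
width: 0.0172
[-5.05  1.87 -1.34] [ 10.7 -19.5  17.4] tcp in spindle [-3.  -6.3 40.5]
yaw rel 31.938073048389786
```

View pics/l2.png

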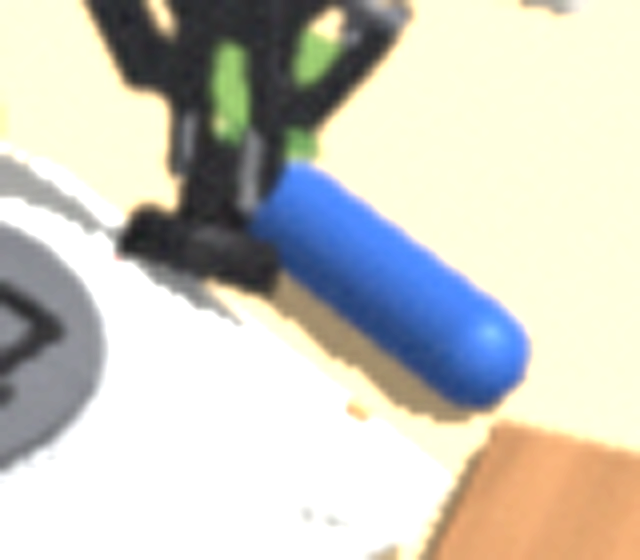

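View pics/l2t.png

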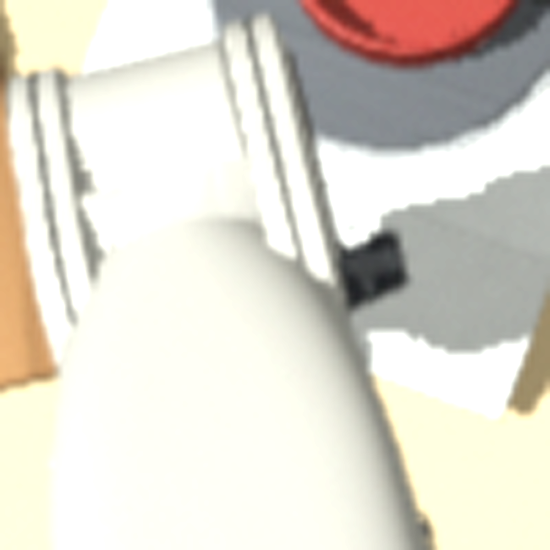

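The knob has come out a few mm, with the skirt's lower corner moving from (265,305) to (275,290). The side moment is growing because the vertical tool can't tilt, so I'll ease the grip to let the pads settle and then look.

```bash
python3 -m jog '[0,0,0,0,0,0,0,0]' 8 20; python3 look.py l3
```

```text
time: 4.5
eef_pos: [0.4297, 0.1027, 0.0893]
tcp_rot: [0.33, -3.119, 0.025]
contact_force: [-8.9, -17.4, 21.1]
width: 0.0169
[-4.82  1.81 -1.02] [ 11.  -19.4  18.1] tcp in spindle [-2.8 -6.4 40.7]
yaw rel 31.838579251276347
```

View pics/l3.png

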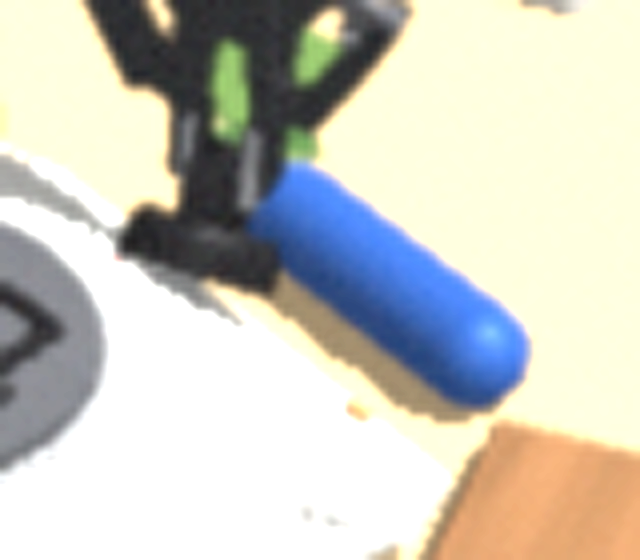

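```bash
cat > ov.py <<'E'
from h import *
import sys
def draw(B,n,off,sc,S,o,col):
    th=np.linspace(0,2*np.pi,48)
    for zz in(0,22):
        c=np.c_[32*np.cos(th),32*np.sin(th),0*th+zz]/1000
        cv2.polylines(B,[((proj(n,c@S.T+o)-off+.5)*sc).astype(int)],True,col,1)
    for zz in(22,54):
        c=np.array([[28,9,zz],[28,-9,zz],[-28,-9,zz],[-28,9,zz]])/1000
        cv2.polylines(B,[((proj(n,c@S.T+o)-off+.5)*sc).astype(int)],True,(0,0,255) if zz==54 else (255,0,255),1)
def knob(e,th,tx=0,ty=0):
    Rk=SM@R.from_rotvec(np.radians([tx,ty,0])).as_matrix()@Rz(np.radians(th))
    return Rk,O+ZS*(.0015+e/1000)
if __name__=="__main__":
    out=[]
    for src,cands in(("l0",[(0,0,0,0)]),("l3",[(5,15,0,0),(5,25,0,0),(5,25,5,0)])):
        for c in cands:
            B=cv2.imread(f"pics/{src}.png") if src!="l0" else np.clip(cv2.resize(cv2.imread("pics/scene0.png")[165:235,262:342],None,fx=8,fy=8,interpolation=cv2.INTER_CUBIC)*2.2,0,255).astype(np.uint8)
            S,o=knob(*c);draw(B,"scene",(262,165),8,S,o,(0,255,0));out.append(B[40:340,60:400])
    cv2.imwrite("pics/ovl3.png",np.vstack([np.hstack(out[:2]),np.hstack(out[2:])]))
E
python3 ov.py
```

```text
(no output)
```

View pics/ovl3.png

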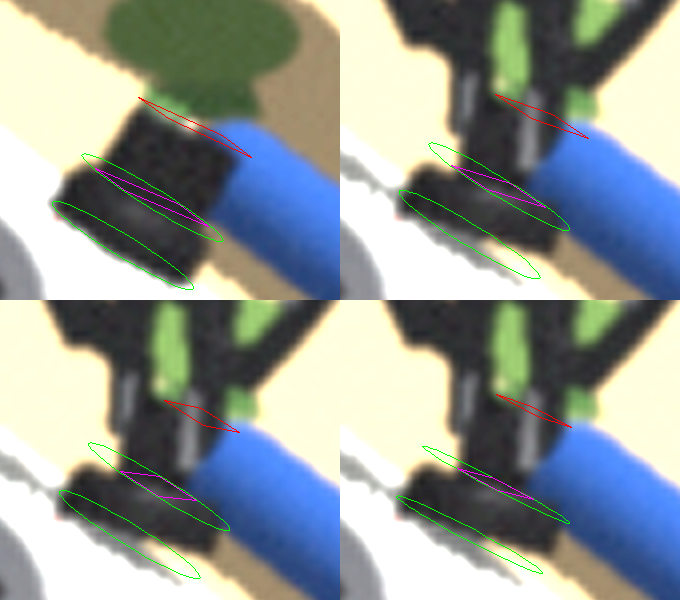

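The overlay (bottom row) shows the skirt out by about 4 mm. It is twisted about 25° anticlockwise and also tilted about 10°, as the vertical hand drags it. Now I'll swing back clockwise with a gentle pull.

```bash
python3 -m jog '[0.2,0.1,-0.3,0.08,0.4,0.2,-0.6,0.16,0.6,0.4,-0.9,0.24,0.8,0.5,-1.2,0.32,1,0.6,-1.5,0.4]' 8 40; python3 -m jog '[0.1,0,-0.1,0.04,0.2,0,-0.3,0.08,0.3,0,-0.4,0.12,0.4,0,-0.5,0.16]'; python3 look.py l4
```

```text
time: 5.05
eef_pos: [0.4314, 0.1083, 0.0896]
tcp_rot: [0.294, 3.127, -0.006]
contact_force: [2.6, -1.7, -3.7]
width: 0.0166
time: 5.45
eef_pos: [0.4316, 0.1105, 0.0898]
tcp_rot: [0.538, 3.094, 0.001]
contact_force: [6.0, 2.7, -6.8]
width: 0.0169
[ 0.6  -1.09  0.22] [-0.5  4.6 -8.3] tcp in spindle [-3.2  1.6 41.6]
yaw rel 0.050063089190034646
```

View pics/l4.png

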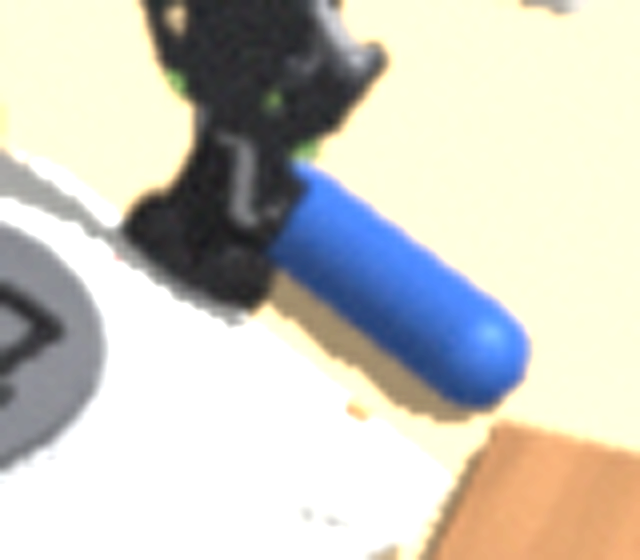

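```bash
cat > ov2.py <<'E'
from ov import *
src=sys.argv[1];out=[]
for c in eval(sys.argv[2]):
    B=cv2.imread(f"pics/{src}.png");S,o=knob(*c);draw(B,"scene",(262,165),8,S,o,(0,255,0));out.append(cv2.resize(B[40:360,60:400],None,fx=1.15,fy=1.15))
cv2.imwrite("pics/ov_%s.png"%src,np.hstack(out))
E
python3 ov2.py l4 "[(1,0),(4,0)]"
```

```text
(no output)
```

View pics/ov_l4.png

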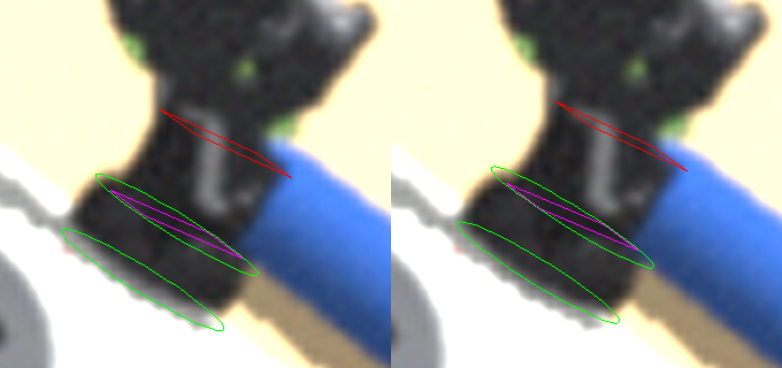

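The overlay puts the back about 5 mm out with the knob straight again, and the grip hasn't slipped. I'll continue clockwise past the start.

```bash
python3 -m jog '[0.2,0,-0.3,0.08,0.5,0,-0.6,0.16,0.7,0,-0.9,0.24,1,0,-1.2,0.32,1.2,0,-1.6,0.4]'; python3 -m jog '[0.1,0,-0.2,0.06,0.2,-0.1,-0.3,0.12,0.3,-0.1,-0.4,0.18,0.3,-0.1,-0.4,0.18]'; python3 look.py l5;python3 ov2.py l5 "[(7,-27),(7,-27,-10)]"
```

```text
time: 6.0
eef_pos: [0.4336, 0.1163, 0.0922]
tcp_rot: [1.138, 2.926, 0.023]
contact_force: [9.3, 14.7, -11.3]
width: 0.0174
time: 6.4
eef_pos: [0.435, 0.1183, 0.0941]
tcp_rot: [1.391, 2.814, 0.031]
contact_force: [9.8, 18.3, -7.1]
width: 0.0171
[ 4.47 -2.03  0.46] [-2.  20.5 -7.5] tcp in spindle [-0.  10.1 44.6]
yaw rel -32.836580738925925
```

View pics/ov_l5.png

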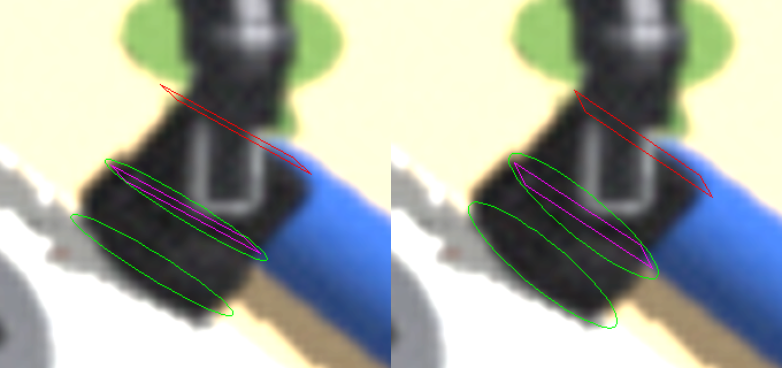

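It's about 8 mm out, tilted the other way now and twisted about 25° clockwise. Next I'll turn anticlockwise again with a further pull.

```bash
python3 -m jog '[0.2,-0.1,-0.3,-0.08,0.4,-0.2,-0.6,-0.17,0.6,-0.4,-0.9,-0.26,0.8,-0.5,-1.2,-0.35,1,-0.6,-1.5,-0.44]'; python3 -m jog '[0.1,0,-0.2,-0.05,0.2,-0.1,-0.3,-0.09,0.3,-0.1,-0.4,-0.13]'; python3 look.py l6;python3 ov2.py l6 "[(8,0),(11,0)]"
```

```text
time: 6.95
eef_pos: [0.4297, 0.113, 0.094]
tcp_rot: [0.742, 3.051, 0.006]
contact_force: [2.7, 2.7, -3.2]
width: 0.0173
time: 7.25
eef_pos: [0.4285, 0.1109, 0.094]
tcp_rot: [0.548, 3.092, -0.002]
contact_force: [2.1, -2.1, -3.3]
width: 0.0173
[-0.29 -0.51 -0.19] [ 0.1 -1.2 -4.2] tcp in spindle [-3.   1.  46.8]
yaw rel -0.3456466428989154
```

View pics/ov_l6.png

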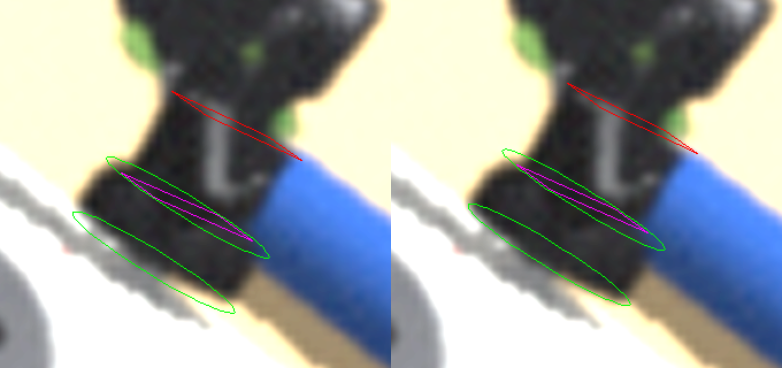

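It's 11 mm out and straight. Next comes the second half of this anticlockwise twist.

```bash
python3 -m jog '[0.2,0,-0.3,-0.08,0.4,0,-0.5,-0.16,0.5,0,-0.7,-0.24,0.7,0,-0.9,-0.32,0.8,0,-1,-0.4]'; python3 -m jog '[0.1,0,-0.1,-0.06,0.2,0.1,-0.3,-0.12,0.2,0.1,-0.4,-0.17,0.2,0.1,-0.4,-0.17]'; python3 look.py l7;python3 ov2.py l7 "[(13,27),(13,27,10)]"
```

```text
time: 7.8
eef_pos: [0.4261, 0.105, 0.0946]
tcp_rot: [0.071, -3.139, 0.025]
contact_force: [1.2, -18.8, 2.4]
width: 0.0173
time: 8.2
eef_pos: [0.426, 0.1029, 0.095]
tcp_rot: [0.33, -3.121, 0.032]
contact_force: [0.7, -23.7, 3.5]
width: 0.017
[-5.44 -0.3  -0.61] [  9.  -22.   -2.6] tcp in spindle [-2.  -7.5 47.3]
yaw rel 31.858892730164236
```

View pics/ov_l7.png

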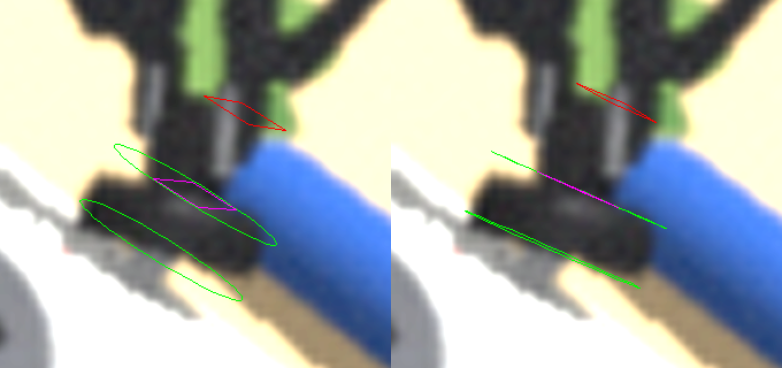

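```bash
python3 -m jog '[0.2,0.1,-0.3,0.08,0.3,0.2,-0.5,0.17,0.5,0.3,-0.7,0.26,0.6,0.4,-0.9,0.35,0.8,0.5,-1.2,0.44]' ; python3 -m jog '[0.1,0,-0.2,0.04,0.2,0,-0.3,0.08,0.2,0,-0.4,0.12]'; python3 look.py l8;python3 ov2.py l8 "[(13,0),(15,0)]"
```

```text
time: 8.75
eef_pos: [0.4265, 0.1095, 0.0959]
tcp_rot: [0.358, 3.12, -0.008]
contact_force: [5.2, -1.7, -8.5]
width: 0.017
time: 9.05
eef_pos: [0.4268, 0.1119, 0.0965]
tcp_rot: [0.539, 3.094, 0.0]
contact_force: [6.3, 1.8, -8.2]
width: 0.0172
[ 0.5  -1.04  0.16] [-0.9  3.8 -9.8] tcp in spindle [-2.9  1.3 49.9]
yaw rel 0.011156003223304265
```

View pics/ov_l8.png

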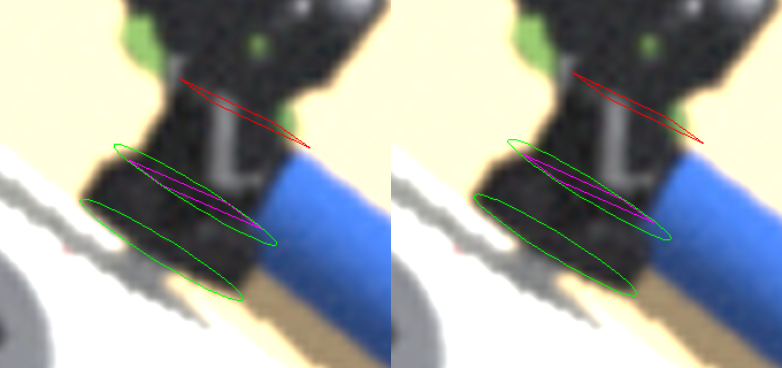

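About 14 mm out. I'll twist clockwise again with only a little pull.

```bash
python3 -m jog '[0.1,0,-0.1,0.08,0.2,0,-0.2,0.16,0.2,0,-0.3,0.24,0.3,0,-0.4,0.32,0.4,0,-0.5,0.4]'; python3 -m jog '[0,0,-0.1,0.06,0.1,0,-0.1,0.12,0.1,0,-0.2,0.17,0.1,0,-0.2,0.17]'; python3 look.py l9;python3 ov2.py l9 "[(15,-25),(15,-25,-10)]"
```

```text
time: 9.6
eef_pos: [0.4265, 0.116, 0.0992]
tcp_rot: [-1.141, -2.926, -0.014]
contact_force: [-2.2, 10.3, 7.0]
width: 0.0172
time: 10.0
eef_pos: [0.4266, 0.1172, 0.1]
tcp_rot: [-1.379, -2.82, -0.018]
contact_force: [-3.6, 11.6, 9.6]
width: 0.017
[2.74 0.43 0.37] [ 0.2  9.7 12. ] tcp in spindle [-2.4  6.2 53.9]
yaw rel -32.36877091532577
```

View pics/ov_l9.png

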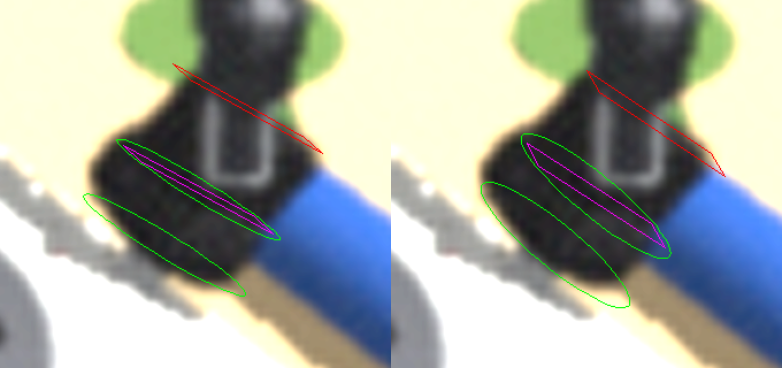

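It's nearly off, at about 16–18 mm. I'll turn back to neutral while drawing it clear.

```bash
python3 -m jog '[0.3,-0.2,-0.5,-0.1,0.8,-0.5,-1.2,-0.2,1.3,-0.8,-2,-0.3,1.8,-1.2,-2.8,-0.42,2.3,-1.5,-3.6,-0.56]'; python3 -m jog '[1.2,0,-2,0,3,0,-4,0,5,0,-6.5,0]'; python3 look.py l10
```

```text
time: 10.55
eef_pos: [0.4221, 0.113, 0.1014]
tcp_rot: [-0.543, -3.093, 0.001]
contact_force: [0.4, -0.6, 0.2]
width: 0.0172
time: 10.85
eef_pos: [0.4177, 0.1149, 0.1081]
tcp_rot: [-0.554, -3.092, 0.0]
contact_force: [-0.5, -1.3, -0.9]
width: 0.0168
[ 0.03  0.04 -0.  ] [-0.6 -1.4 -0.7] tcp in spindle [-3.3  1.  65. ]
yaw rel -0.5619510678349672
```

View pics/l10.png

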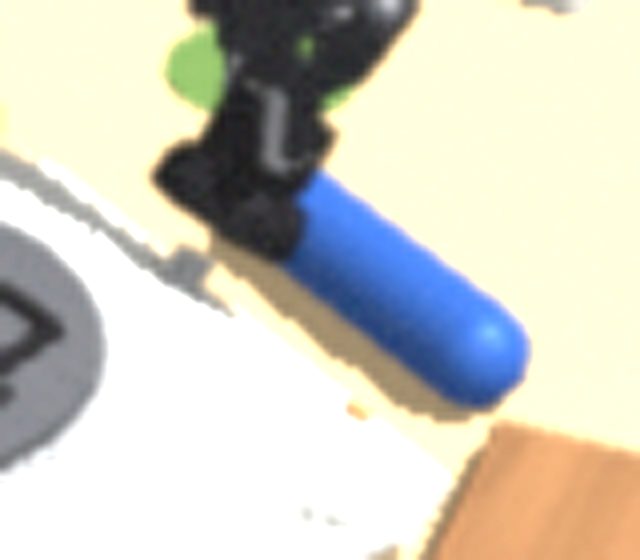

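The knob is off and held, with the bare spindle visible at (190,265). I'll lift and carry it over to the tray.

```bash
python3 -m jog '[5,0,-25,0,8,0,-60,0,8,0,-95,0,8,0,-120,0,8,0,-120,0]'; python3 -m jog '[-20,-30,0,0,-50,-70,0,0,-80,-110,0,0,-110,-150,0,0,-140,-190,0,0]'; python3 - <<'E'
from h import *
s=get_state();print(s["qpos"],go([.540,-.329,.090],YAW+np.pi/2))
E
```

```text
time: 11.4
eef_pos: [0.4129, 0.1184, 0.232]
tcp_rot: [0.552, 3.085, 0.006]
contact_force: [0.7, 0.2, -1.0]
width: 0.0173
time: 11.9
eef_pos: [0.476, -0.1107, 0.227]
tcp_rot: [-0.552, -3.091, -0.0]
contact_force: [1.2, 1.4, -0.6]
width: 0.0173
[-2.28722235e-01  2.21352272e-01 -3.12534473e-02  1.31970071e+00
  1.81047939e-04  1.24777794e-01] (array([-135.8, -182.6,  136.8]), np.float64(-0.009))
```

```bash
python3 -m jog '[-30,-45,0,0,-65,-90,0,0,-100,-140,0,0,-136,-182,30,0,-136,-182,60,0]';python3 -m jog '[0,0,0,0,0,0,0,0]'; python3 - <<'E'
from h import *
s=get_state();print(s["qpos"],go([.540,-.329,.070],YAW+np.pi/2))
for n,(u,v,w,h) in(("scene",(80,100,150,120)),("top",(310,90,110,120))):
    im=camera(n)[v:v+h,u:u+w];cv2.imwrite(f"pics/{n}6.png",np.clip(cv2.resize(im,None,fx=5,fy=5,interpolation=cv2.INTER_CUBIC)*1.5,0,255).astype(np.uint8))
E
```

```text
time: 12.4
eef_pos: [0.543, -0.3304, 0.1713]
tcp_rot: [0.555, 3.085, -0.005]
contact_force: [1.4, 0.4, -1.1]
width: 0.017
time: 12.6
eef_pos: [0.539, -0.3252, 0.1662]
tcp_rot: [-0.553, -3.086, -0.004]
contact_force: [-0.3, 0.8, 0.1]
width: 0.017
[-5.43146205e-01  5.36499881e-01  2.74752343e-01  1.31596443e+00
  4.07539487e-04 -1.88508663e-01] (array([-2.9, -3.3, 96.2]), np.float64(-0.01))
```

View pics/scene6.png

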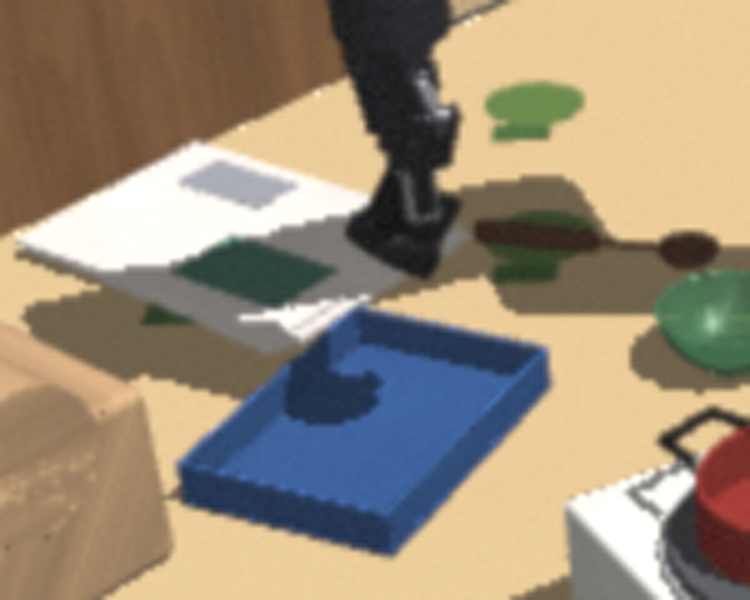

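View pics/top6.png

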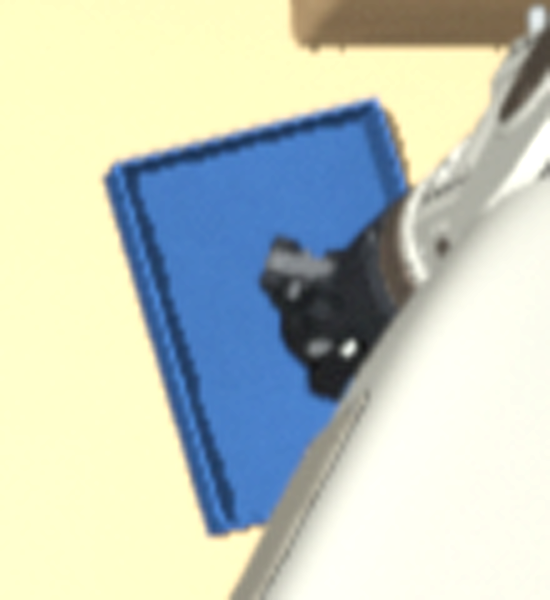

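The knob is held over the tray, still leaning 38° towards the robot (skirt at scene crop (350-435,190-275)). I'll lower it to first contact.

```bash
python3 -m jog '[-2,-3,30,0,-2,-3,60,0,-2,-3,85,0,-2,-3,96,0,-2,-3,96,0]';python3 -m jog '[0,0,4,0,0,0,8,0,0,0,12,0,0,0,12,0]'; python3 - <<'E'
from h import *
s=get_state();print(s["qpos"],s["contact_force"],s["wrist_torque"])
for n,(u,v,w,h) in(("scene",(120,130,100,80)),):
    im=camera(n)[v:v+h,u:u+w];cv2.imwrite(f"pics/{n}7.png",np.clip(cv2.resize(im,None,fx=7,fy=7,interpolation=cv2.INTER_CUBIC)*1.8,0,255).astype(np.uint8))
E
```

```text
time: 13.2
eef_pos: [0.5414, -0.3279, 0.074]
tcp_rot: [-0.549, -3.093, -0.001]
contact_force: [0.2, -0.2, -0.2]
width: 0.0172
time: 13.6
eef_pos: [0.5414, -0.3292, 0.0616]
tcp_rot: [-0.551, -3.093, -0.0]
contact_force: [-0.4, 0.7, -0.4]
width: 0.0173
[-5.46246869e-01  6.14879281e-01  1.25007590e-01  1.08105845e+00
 -9.12947034e-08 -1.93341030e-01] [-0.40967713  0.68620863 -0.35528567] [ 0.04016334 -0.02647924 -0.03392663]
```

View pics/scene7.png

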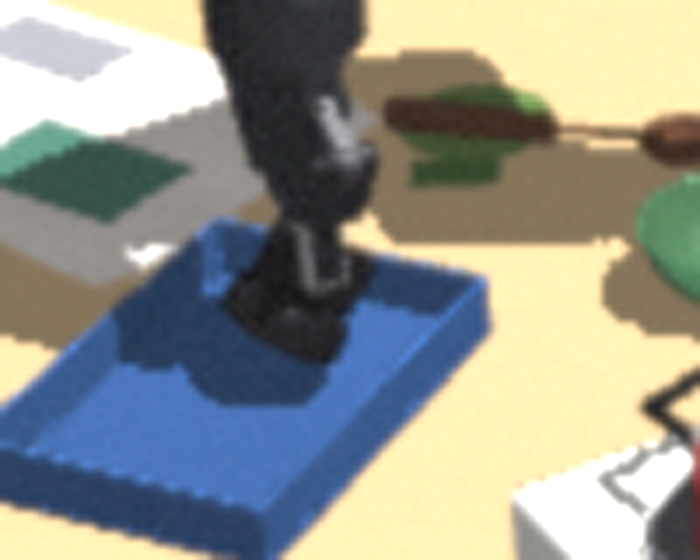

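```bash
python3 -m jog '[0,0,3,0,0,0,6,0,0,0,8,0]' 8 30;python3 -m jog '[0,0,1,0,0,0,2,0,0,0,3,0]';python3 -m jog '[0,0,1,0,0,0,2,0,0,0,3,0]'
```

```text
time: 13.95
eef_pos: [0.5414, -0.3291, 0.0533]
tcp_rot: [-0.551, -3.092, -0.0]
contact_force: [0.2, 0.3, -1.2]
width: 0.0172
time: 14.25
eef_pos: [0.5416, -0.3292, 0.0506]
tcp_rot: [0.551, 3.093, -0.0]
contact_force: [0.7, 0.4, -0.4]
width: 0.0171
time: 14.55
eef_pos: [0.5417, -0.3293, 0.0481]
tcp_rot: [0.551, 3.092, -0.0]
contact_force: [-1.4, 1.1, 4.0]
width: 0.0169
```

Contact with the floor at TCP z≈0.049. Now I'll rock the knob upright about its skirt edge along an arc, with a light grip.

```bash
python3 -m jog '[-1,0,1,0,-3,0,1.5,0,-5,0,2,0,-7,0,2,0,-9,0,2,0]' 8 20; python3 - <<'E'
from h import *
s=get_state();print(s["qpos"],s["contact_force"],s["wrist_torque"])
for n,(u,v,w,h) in(("scene",(120,130,100,80)),):
    im=camera(n)[v:v+h,u:u+w];cv2.imwrite(f"pics/{n}8.png",np.clip(cv2.resize(im,None,fx=7,fy=7,interpolation=cv2.INTER_CUBIC)*1.8,0,255).astype(np.uint8))
E
```

```text
time: 15.05
eef_pos: [0.5479, -0.3317, 0.0472]
tcp_rot: [-0.551, -3.089, -0.0]
contact_force: [-7.5, 2.2, 10.4]
width: 0.0171
[-0.54382925  0.64349829  0.13585713  1.06664937 -0.00109484 -0.19068276] [-7.49121396  2.21956417 10.44855372] [0.77286713 1.87663786 0.00248273]
```

View pics/scene8.png

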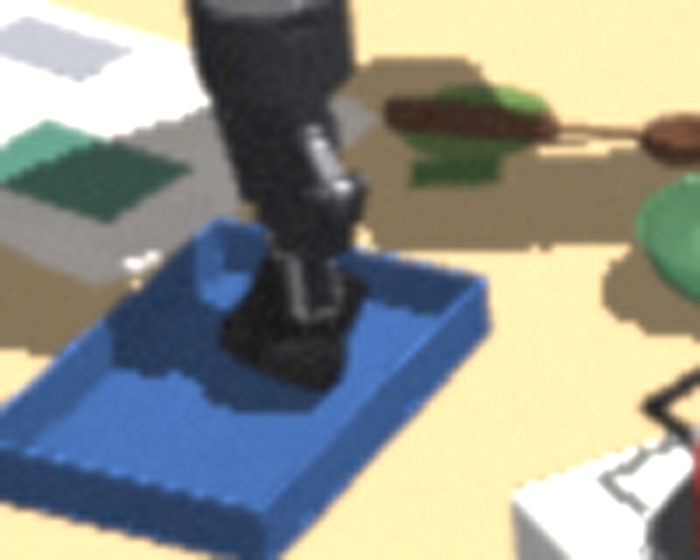

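```bash
python3 -m jog '[-2,0,1,0,-4,0,2,0,-6,0,3,0,-8,0,4,0,-10,0,4.5,0]'; python3 - <<'E'
from h import *
s=get_state();print(s["contact_force"],s["wrist_torque"])
for n,(u,v,w,h) in(("scene",(120,130,100,80)),):
    im=camera(n)[v:v+h,u:u+w];cv2.imwrite(f"pics/{n}9.png",np.clip(cv2.resize(im,None,fx=7,fy=7,interpolation=cv2.INTER_CUBIC)*1.8,0,255).astype(np.uint8))
E
```

```text
time: 15.6
eef_pos: [0.5591, -0.3358, 0.044]
tcp_rot: [0.551, 3.092, -0.001]
contact_force: [-3.8, 1.9, 11.3]
width: 0.0171
[-3.77215124  1.87445158 11.25391783] [ 0.5336097   1.15078897 -0.04178689]
```

View pics/scene9.png

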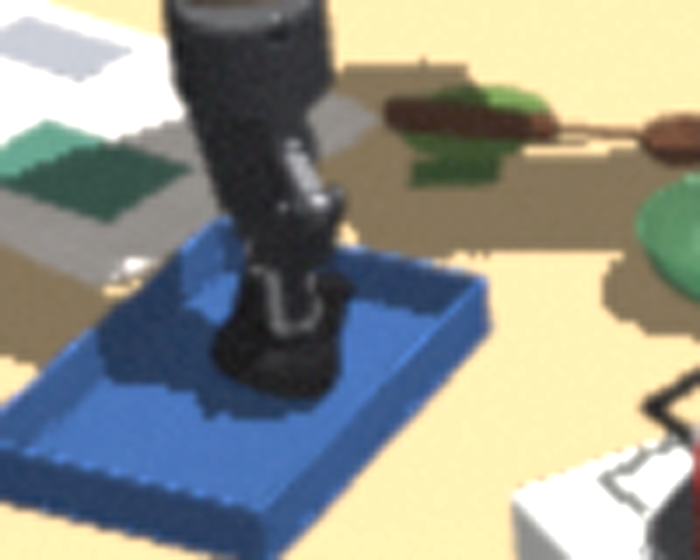

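It's rotating upright: the skirt is flatter, now at (215-335,345-395). I'll continue.

```bash
python3 -m jog '[-3,0,1.5,0,-6,0,3,0,-9,0,4.5,0,-11,0,6,0,-13,0,7,0]'; python3 - <<'E'
from h import *
s=get_state();print(s["contact_force"],s["wrist_torque"])
for n,(u,v,w,h) in(("scene",(120,130,100,80)),):
    im=camera(n)[v:v+h,u:u+w];cv2.imwrite(f"pics/{n}10.png",np.clip(cv2.resize(im,None,fx=7,fy=7,interpolation=cv2.INTER_CUBIC)*1.8,0,255).astype(np.uint8))
E
```

```text
time: 16.15
eef_pos: [0.5721, -0.3407, 0.0371]
tcp_rot: [0.551, 3.091, -0.002]
contact_force: [-2.1, 1.3, 12.0]
width: 0.0168
[-2.09229933  1.3198628  11.96115438] [ 0.69209687  1.34236521 -0.021907  ]
```

View pics/scene10.png

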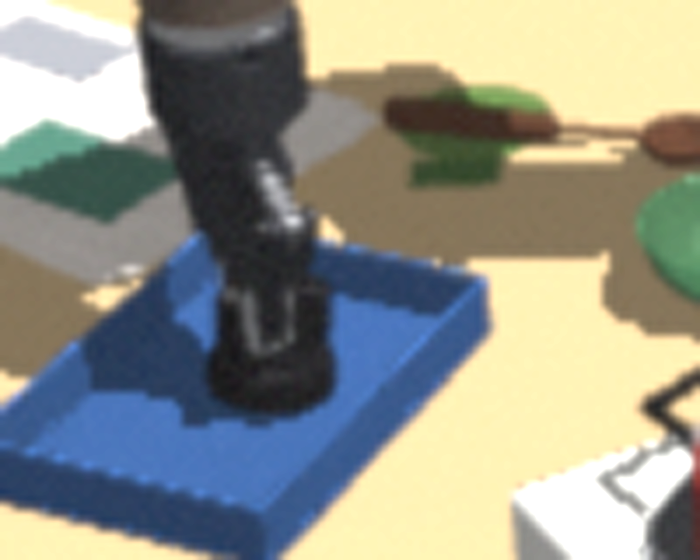

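The knob now stands on its skirt. I'll press slightly to seat it, relieve the load and open slowly.

```bash
python3 -m jog '[-1,0,1,0,-1,0,1,0]'; python3 -m jog '[1,0,-1,0,2,0,-2.5,0,2,0,-3.5,0]'; python3 -m jog '[0,0,0,0,0,0,0,0]' 24; python3 -m jog '[0,0,0,0,0,0,0,0,0,0,0,0]' 45;  python3 - <<'E'
from h import *
for n,(u,v,w,h) in(("scene",(120,130,100,80)),):
    im=camera(n)[v:v+h,u:u+w];cv2.imwrite(f"pics/{n}11.png",np.clip(cv2.resize(im,None,fx=7,fy=7,interpolation=cv2.INTER_CUBIC)*1.8,0,255).astype(np.uint8))
E
```

```text
time: 16.4
eef_pos: [0.5735, -0.3412, 0.0362]
tcp_rot: [0.551, 3.09, -0.002]
contact_force: [-2.4, 0.9, 11.4]
width: 0.017
time: 16.7
eef_pos: [0.5704, -0.3398, 0.0367]
tcp_rot: [-0.551, -3.093, -0.0]
contact_force: [0.3, -0.1, -0.9]
width: 0.017
time: 16.9
eef_pos: [0.5703, -0.3397, 0.0362]
tcp_rot: [-0.551, -3.092, -0.001]
contact_force: [-0.1, -0.5, -0.2]
width: 0.0239
time: 17.2
eef_pos: [0.5705, -0.3399, 0.0365]
tcp_rot: [-0.551, -3.093, -0.0]
contact_force: [-0.3, -1.0, 0.3]
width: 0.0453
```

View pics/scene11.png

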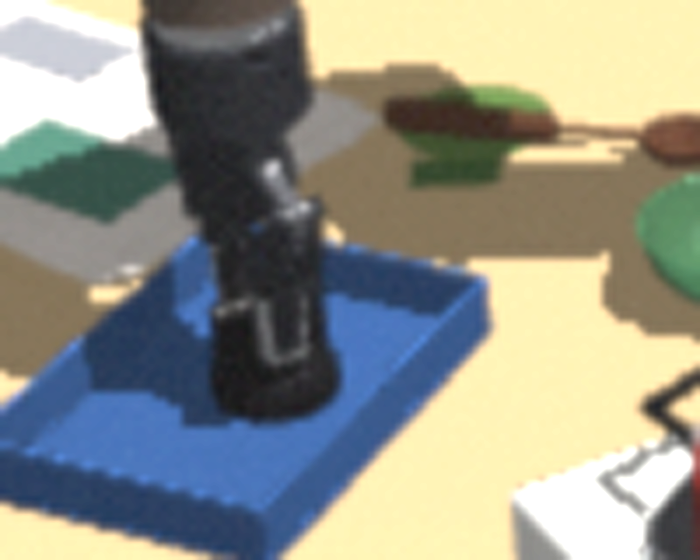

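Released with the knob standing. I'll retreat straight up and then aside.

```bash
python3 -m jog '[0,0,-15,0,0,0,-40,0,0,0,-80,0,0,0,-120,0,0,0,-150,0]'; python3 -m jog '[40,40,-20,0,80,90,-20,0,120,140,-20,0,130,180,-20,0,130,180,-20,0]'; python3 -m jog '[0,0,0,0,0,0,0,0,0,0,0,0]'; python3 - <<'E'
from h import *
s=get_state();print(s["contact_force"],s["qvel"])
a=camera("scene");b=camera("top");cv2.imwrite("pics/fs.png",a);cv2.imwrite("pics/ft.png",b)
x=cv2.resize(a[130:210,120:220],(500,400),interpolation=cv2.INTER_CUBIC);y=cv2.resize(b[100:200,315:415],(400,400),interpolation=cv2.INTER_CUBIC)
cv2.imwrite("pics/fc.png",cv2.resize(np.clip(np.hstack([x,y])*1.8,0,255).astype(np.uint8),(800,356)))
cv2.imwrite("pics/fboth.png",cv2.resize(np.hstack([a,b]),(800,300)))
E
```

```text
time: 17.75
eef_pos: [0.5712, -0.3402, 0.1898]
tcp_rot: [0.551, 3.09, -0.002]
contact_force: [0.6, 0.6, 0.2]
width: 0.0449
time: 18.25
eef_pos: [0.5097, -0.123, 0.2073]
tcp_rot: [0.548, 3.093, 0.001]
contact_force: [1.8, -0.5, -0.4]
width: 0.045
time: 18.55
eef_pos: [0.5111, -0.1269, 0.2068]
tcp_rot: [0.553, 3.092, -0.001]
contact_force: [-0.3, -0.3, 0.4]
width: 0.0448
[-0.30662926 -0.31759976  0.4436333 ] [-0.01419592  0.0068546   0.00127747  0.0015578   0.00265963  0.00284181]
```

View pics/fc.png

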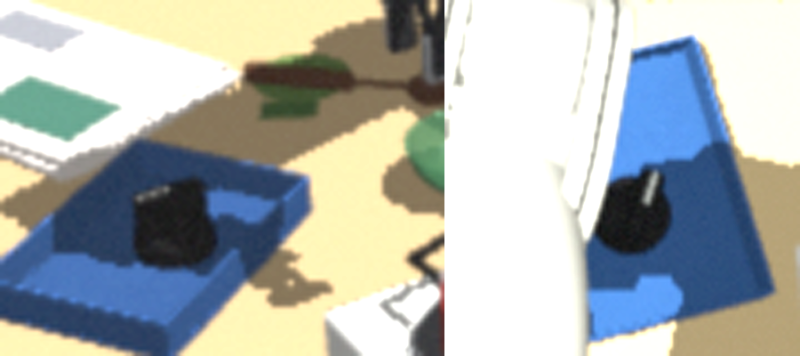

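View pics/ft.png

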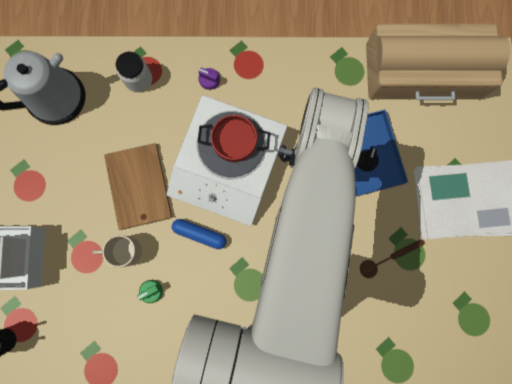

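View pics/fs.png

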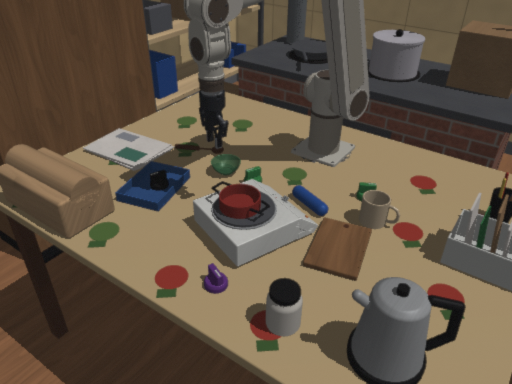

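The knob stands in the tray (scene (160,180), top (368,160)), and nothing else has moved. I'll check that it's flat with an upright overlay.

```bash
python3 - <<'E'
from ov import *
out=[]
c=cast("top",(368,162),.027)[:2];print(c)
for n,off in(("scene",(135,155)),("top",(345,135))):
    im=cv2.imread(f"pics/{'fs' if n=='scene' else 'ft'}.png")[off[1]:off[1]+50,off[0]:off[0]+50]
    A=np.clip(cv2.resize(im,None,fx=8,fy=8,interpolation=cv2.INTER_CUBIC)*1.8,0,255).astype(np.uint8)
    if n=="scene": out.append(A.copy())
    draw(A,n,off,8,Rz(YAW),np.array([.569,-.341,.005]),(0,255,0));out.append(A)
cv2.imwrite("pics/fo.png",cv2.resize(np.hstack(out),(798,266)))
E
```

```text
[ 0.55859715 -0.33817804]
```

View pics/fo.png

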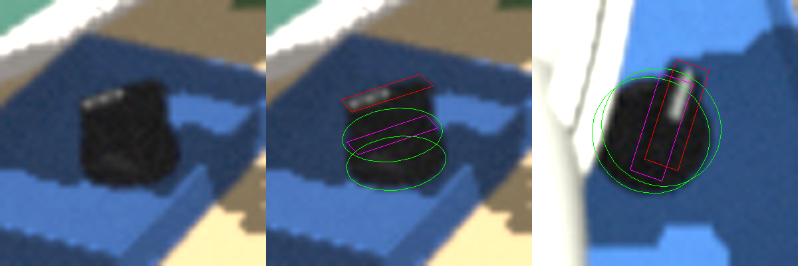

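The upright model matches in both views, so the knob is flat on its skirt with the bar on top. Handing in.

```bash
python3 -c "
from rig import *
print(hand_in()); print(get_state()['time'])"
```

```text
the job is handed in; nothing more can be done
None
the job is handed in; nothing more can be done
```

I worked the black knob off the spindle and stood it in the blue tray on its round skirt, grip bar on top, then let go. I handed it in at about 19 s of the 59 s allowed.

- **Twisting:** I twisted it anticlockwise, clockwise, anticlockwise and clockwise, about 25° past the start each way. That angle is worked out from 32–33° of hand turn, not measured directly. It crept out to about 5, 8, 11 and 14 mm along the way. It came free around the end of the last clockwise twist, or as I drew it clear turning back to straight.
- **Tilt while on the spindle:** the hand can only point straight down, so the knob rocked about 10° at the ends of the twists. Forces on the hand stayed below about 30 N in the readings.
- **Placing:** I set the skirt's edge on the tray floor with about 12 N at most. I then rocked the knob upright in a light grip, took the load off and opened the jaws.
- **Last checks:** overlays of an upright knob matched the scene view to about a pixel and the top view within a few pixels. The pan, mug, bowl and spoon looked unmoved by eye, and the contact force on the arm was about zero.

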